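# Pack the ring boxes in the pinch-catch courier case and start its logger

### The job

Get the courier case ready for dispatch: squeeze the two opposed catch buttons together to free its lid, swing the lid wide open and pack every ring box from the front half of the desk into the case, right way up on its floor (the one at the back wall by the little dish stays there). Then shut the lid until the catch is fully home with both buttons out again, pick up the stylus, press the logger's recessed start button fully in with its tip, and stand the stylus back in its stand. Leave the wooden block, the pen and the calculator where they are.

Things in the scene. Friction and masses are not known exactly. Their poses are not given: they have to be found in the camera images.
- case: aluminium courier case, fixed to the worktop: an open box 145 (x) x 282 (y) x 54 mm high with 5 mm walls and a 5 mm floor (inside 135 x 272 x 49 mm). Origin at the centre of its underside; its x axis points from its front (the catch side, towards the robot) to its hinge side, y along its length, z up
- lid (a joint): the lid's hinge, rad: 0 shut, grows to 2.0 as the front edge swings up and over; a stiff hinge, the lid stays where it is left. The lid is an 8 mm plate over the whole case, its top 62.5 mm above the worktop when shut. Shut, it is held by two spring hooks on the catch buttons, and does not open by pulling alone
- lid_hinge (a point): a point on the hinge axis, at the middle of the case's far rim, 54.5 mm above the worktop; the axis is parallel to the case's y axis
- catch_block (a point): centre of the catch on the lid's front edge: a black block 26 (x) x 44 (y) x 36 mm high standing on the lid's front tongue, with one aluminium push button on its left (+y) and one on its right (-y) side. This point lies midway between the two buttons, 28 mm above the lid's underside and 153 mm in front of the hinge axis; when shut, 82.5 mm above the worktop, with the block's top 16 mm above it. It moves with the lid; its x, y, z axes are the case's when the lid is shut
- catch_left_face (a point): centre of the outer face of the left catch button, 18 mm wide and 22 mm high; 32 mm from the centre of the block when out (the two faces 64 mm apart, 50 mm when both are fully in)
- catch_right_face (a point): the same for the right catch button
- catch_left (a joint): travel of the left catch button, m: 0 out, 0.007 pushed fully in; its hook lets go at 0.005. Spring, 2 N at first, 5 N fully in. Both must be in at once to raise the lid; as the lid comes down the hooks snap past their strikers by themselves when the lid is pressed down (about 18 N on the block), or come down freely with the buttons squeezed and catch when these are let go
- catch_right (a joint): the same for the right catch button
- start_button (a joint): travel of the logger's recessed start button, m: 0 out, 0.005 fully in; springs back. Spring, 1.2 N at first, 4 N fully in; it counts as pressed from 0.0035 on
- start_button_top (a point): centre of the top of the start button, 13 mm across, at the bottom of a round bore 17 mm wide in the top of the logger, 8 mm below the logger's top (when not pressed). The logger is a white housing 46 x 52 mm and 50 mm high on the case's front, left of the catch; the bore is vertical
- stylus_grip (a point): the stylus, 110 mm long, 50 g; this point is at the middle of its round handle, 16 mm in diameter and 50 mm long. Below the handle is a collar 24 mm wide and 5 mm thick, its underside 30 mm below this point, then a rod 7 mm thick; its tip is 85 mm below this point. z axis along the stylus, from tip to handle
- stylus_tip (a point): the tip of the stylus
- stand_top (a point): wooden stand for the stylus, 50 x 50 mm and 65 mm high, fixed; this point is the centre of the mouth of its upright hole (15 mm wide, 60 mm deep) at its top. The stylus stands in the hole with its collar resting on the top
- block_center (a point): centre of a wooden block, 56 x 72 x 33 mm, not part of the job
- pen: pen lying near the front edge of the worktop, 142 mm long, not part of the job; origin under its centre
- calculator: calculator lying behind the case on the right, 112 x 70 x 14 mm, not part of the job; origin under its centre
- box1_center (a point): closed ring box, 60 (x) x 52 (y) x 42 mm high, 80 g (its lid does not open); this point is its centre, 21 mm above its underside; z up. None if this box is absent in this run
- box2_center (a point): closed ring box, 60 (x) x 52 (y) x 42 mm high, 80 g (its lid does not open); this point is its centre, 21 mm above its underside; z up. None if this box is absent in this run
- box3_center (a point): closed ring box, 60 (x) x 52 (y) x 42 mm high, 80 g (its lid does not open); this point is its centre, 21 mm above its underside; z up. None if this box is absent in this run
- box4_center (a point): closed ring box, 60 (x) x 52 (y) x 42 mm high, 80 g (its lid does not open); this point is its centre, 21 mm above its underside; z up. None if this box is absent in this run
Mind the look-alikes: they are no part of the job. Leave any purple or turquoise look-alike of the part that bears box4_center alone.

How it is judged:
By the outcome, as a careful person would: the job done as asked, in the order asked, and still so for the second after the job is handed in, with the robot touching nothing.
Of box1, box2, box3, box4 only 2 to 4 are there at a start; the rules pass over those that are not, and their reading is None.
At some moment in a run one of box1, box2, box3, box4 may be knocked a few centimetres aside while the robot is not near it.
It also fails if it takes over 208 s, if anything falls off the work surface, if the arm or the gripper's body presses on something with over 40 N, if the wrist force passes 120 N, or if a joint passes its speed limit or range.

### The arm

A 6-joint arm with a two-finger parallel gripper is mounted at the origin on a cart in front of the work surface, level with it; the furniture and walls round the work are solid. World frame = base frame: x ahead of the robot, y to its left, z up, the work surface at z = 0. Lengths are in m, angles in rad, forces in N, time in s.
With the tool pointing down it reaches from about 0.4 to 0.825 m from the base axis. Payload 7 kg.
Tool frame: the origin (TCP) lies between the finger pads; the fingertips stand 11 mm ahead of it and the grasp point (between the pads) lies 8 mm behind it (arm.tips_ahead is the distance from the TCP to the fingertips, in m); z points along the fingers, x is the direction in which the jaws open and shut, and the axes are right-handed (so a half turn about z gives the same grasp; the last joint's range is limited). The gripper opens to 88 mm and grips with 3 to 60 N. Pads are 19 mm wide; open, the fingers measure 130 mm over their backs; the gripper's body (78 mm by 193 mm) begins 47 mm behind the grasp point.
Start: joints at [1.531, 0.359, 0.012, 0, -1.224, -0.288], TCP at [0.217, 0.639, 0.238] pointing down, gripper open.
Joint ranges: [-3.07, 3.07], [-1.43, 2.12], [-1.02, 1.25], [-3.03, 1.67], [-3.05, -0], [-3.03, 3.03]. Speed limits (rad/s): [2.39, 2.39, 3.01, 3.14, 3.14, 3.14].

### API

Orientations are given as [roll, pitch, yaw] about the fixed x, y, z axes, in that order (R = Rz(yaw) Ry(pitch) Rx(roll)).
In Python, from station import arm, optics, finder gives the robot as it stands. The module is installed in compiled form; this text tells all that it offers.
- The arm moves only by the tool apply_moves, never from a script. Its argument "increments" is one flat list of numbers, 6 for each row, row after row: the shift along the world's x, y, z in m, then the turn, a rotation vector about the world's x, y, z in rad. In form: [tx, ty, tz, rx, ry, rz, tx, ty, tz, rx, ry, rz, ...]. A call has 1 to 20 rows; each row shifts and turns the pose as measured when the row begins; what a row does not reach is not made up. A row lasts 1/12 s, in which the tool goes at most 41.7 mm and 7.16 degrees, less where a joint would pass 70% of its speed; a pose out of reach is approached as far as the arm can. A call with a gripper value outside its range is refused whole. "hand" is the closure, from 0 (fully open) to 1 (shut), set as the call begins (left out, the last holds). The fingers move at their own pace and stop on an object; "force" is the grip in N (left out, the last holds). Time passes only in rows, so rows that do not move let the fingers close. It gives the time, the measured TCP pose, the force and the opening at its end, in the units of the state.
- arm.get_state(): the state, without advancing time (a new reading comes with each control period).
- optics.grab_frame(name): name is "scene" or "top"; returns the picture (400x640x3 uint8, red, green, blue); there is no depth.
- optics.camera_model(name): a dict with "fx", "fy", "cx", "cy" (pixels), "dist_coeffs" ([k1, k2, p1, p2, k3] as OpenCV has them; the pictures are not rectified), "world_to_cam" (4x4, takes a point from world to camera coordinates). Camera axes: x right, y up, looking along -z (the intrinsics and any distortion apply to the point x, -y, -z); pixel columns grow to the right and rows downward; lengths in m; the calibration is good to about 2 mm. A picture is of the moment at which its call begins. camera_model takes no time and is no camera call.
- arm.job_done(): hands the job in, once; it reports no verdict.
Trained networks look in the newest picture that a camera, given by its name, has taken for a name from the list of things; names that differ only in an ending like _2 or _b are one class to them, and where a whole thing is asked for, a point or a joint stands for the part that bears it (a point fixed in the world has none). Each returns a list of dicts, best first, with "conf" (0 to 1); they miss things now and then, are a little off and sometimes report something else, mostly with a low value. They report only what shows in the picture. A call takes as long as a camera call. They do not tell look-alikes from the thing itself.
- finder.find_in(camera, name): "box" ([left, top, right, bottom] in pixels, round what is visible of it).
- finder.landmark_of(camera, name): "point" ([column, row] in pixels: a listed point, or the origin of a listed thing).
The state is a dict: "t": time; "q": joint angles; "qd": joint speeds; "joint_efforts": joint torques, N m; "eef_pos": TCP position; "ee_rot": TCP orientation; "force": force on the tool from outside, world axes, zero at the start; "moment": the same for the moment, N m; "width": finger opening in m.
Only numpy, scipy, OpenCV 4.12 (cv2) and the standard library are available. Lean on these libraries where they do the work, as an engineer would, in place of code of your own. Each camera call takes 0.05 s, during which the arm holds its last target. There are 200 camera calls.

## Working session

There is one attempt and no reset: what is moved stays moved. The work goes in short steps, Python scripts to look and compute and a tool call to move; the robot and the scene stay as the last step left them, time stands still between calls to the robot, and variables do not carry over. Pictures are saved under pics/ and viewed, about 12 in all and at most 16, crops included, and the job is handed in when it is done.

Besides the shell and the picture viewer there is one more tool, called after "Call:" in YAML: its name, and indented under it one key for each argument. apply_moves: Moves the arm, as the interface text tells. Its arguments: {"type":"object","properties":{"increments":{"type":"array"},"hand":{"type":"number"},"force":{"type":"number"}},"required":["increments"]}

```bash
mkdir -p pics; cat > h.py <<'E'
import numpy as np, cv2
from station import arm, optics, finder
def ray(cam,px):
    m=optics.camera_model(cam);K=np.array([[m['fx'],0,m['cx']],[0,m['fy'],m['cy']],[0,0,1.]])
    u=cv2.undistortPoints(np.array([[px]],float),K,np.array(m['dist_coeffs'],float))[0,0]
    T=np.array(m['world_to_cam']);R=T[:3,:3]
    return -R.T@T[:3,3], R.T@np.array([u[0],-u[1],-1.])
def at_z(cam,px,z):
    c,d=ray(cam,px);return c+d*(z-c[2])/d[2]
def proj(cam,P):
    m=optics.camera_model(cam);K=np.array([[m['fx'],0,m['cx']],[0,m['fy'],m['cy']],[0,0,1.]])
    T=np.array(m['world_to_cam']);p=T[:3,:3]@np.array(P)+T[:3,3]
    return cv2.projectPoints(np.array([[p[0],-p[1],-p[2]]]),np.zeros(3),np.zeros(3),K,np.array(m['dist_coeffs'],float))[0][0,0]
def tri(p1,p2,c1='scene',c2='top'):
    a,d=ray(c1,p1);b,e=ray(c2,p2)
    s=np.linalg.lstsq(np.stack([d,-e],1),b-a,rcond=None)[0]
    return (a+s[0]*d+b+s[1]*e)/2, np.linalg.norm(a+s[0]*d-b-s[1]*e)
def save(cam,name,crop=None,f=1):
    im=optics.grab_frame(cam)
    if crop: l,t,r,b=crop; im=im[t:b,l:r]
    cv2.imwrite('pics/'+name,cv2.resize(im[...,::-1],None,fx=f,fy=f,interpolation=cv2.INTER_CUBIC))
E
python3 - <<'E'
from h import *
np.set_printoptions(precision=4,suppress=True)
for c in ['scene','top']:
    save(c,c+'1.png',None,1.25)
    print(c,ray(c,[320,200]))
Z={'case':0,'lid_hinge':.0545,'catch_block':.0825,'catch_left_face':.0825,'catch_right_face':.0825,'start_button_top':.042,'stylus_grip':.095,'stylus_tip':.01,'stand_top':.065,'block_center':.0165,'box1_center':.021,'box4_center':.021,'pen':0,'calculator':0}
for n,z in Z.items():
    for c in ['scene','top']:
        for r in finder.landmark_of(c,n)[:5]:
            print(n,c,round(r['conf'],2),np.round(r['point'],1),at_z(c,r['point'],z)[:2])
print(arm.get_state())
E
```

```text
scene (array([-0.2909, -0.5858,  0.6382]), array([ 0.7257,  0.5064, -0.4659]))
top (array([0.4799, 0.0014, 1.1662]), array([ 0.0535, -0.0028, -0.9986]))
case scene 0.78 [319.2 227.5] [0.5587 0.0106]
case top 0.96 [316.4 198.2] [0.548  0.0085]
lid_hinge scene 0.91 [329.  204.6] [0.6092 0.0097]
lid_hinge scene 0.72 [439.2 276. ] [ 0.4674 -0.3821]
lid_hinge top 0.76 [312.9 170.7] [0.622  0.0156]
catch_block scene 0.73 [299.7 219.4] [ 0.4535 -0.0002]
catch_block top 0.77 [317.5 224.4] [0.4723 0.0071]
catch_left_face scene 0.49 [291.5 212.4] [0.471  0.0413]
catch_left_face top 0.52 [305.7 226.4] [0.4679 0.039 ]
catch_right_face scene 0.53 [311.9 219.9] [ 0.4696 -0.0286]
catch_right_face top 0.51 [330.  224.8] [ 0.4702 -0.0266]
stylus_grip scene 0.66 [443.2 266.8] [ 0.4501 -0.3921]
stylus_grip top 0.44 [464.7 233.1] [ 0.436  -0.3904]
stylus_tip top 0.44 [314.2 168.7] [0.6334 0.0123]
stand_top scene 0.61 [435.6 276.9] [ 0.4463 -0.3804]
stand_top top 0.62 [458.7 230.2] [ 0.4434 -0.3846]
block_center scene 0.78 [204.3 201.8] [0.4586 0.3906]
block_center top 0.93 [193.3 238. ] [0.4427 0.3665]

[... 370 characters left out ...]
-0.3915]
box4_center top 0.61 [411.6 246.5] [ 0.4002 -0.2601]
pen scene 0.45 [281.6 255.3] [0.3876 0.0128]
pen top 0.44 [319.5 254.9] [0.3834 0.0043]
calculator scene 0.69 [411.  219.9] [ 0.7518 -0.1953]
calculator top 0.83 [382.4 130.3] [ 0.7436 -0.1928]
{'t': 1.5, 'q': array([ 1.5311,  0.3586,  0.0119, -0.    , -1.2241, -0.2881]), 'qd': array([ 0.0004, -0.0012,  0.0001,  0.0009, -0.0001,  0.001 ]), 'joint_efforts': array([  0.0024, -58.2376,  29.3289,   7.0016,   0.0124,  -0.    ]), 'eef_pos': array([0.2173, 0.639 , 0.2376]), 'ee_rot': array([ 3.1416, -0.    , -1.8986]), 'force': array([-0.2192,  0.3651,  0.9918]), 'moment': array([ 0.0212, -0.0146,  0.0162]), 'width': 0.08799643173307789}
```

View pics/scene1.png

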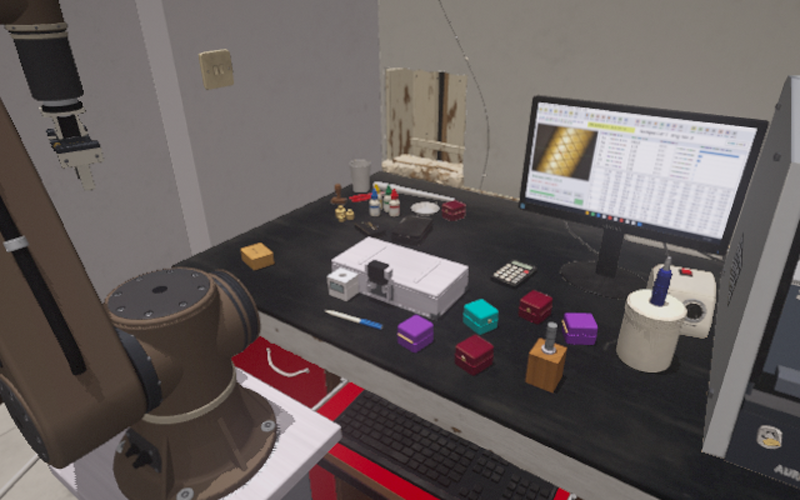

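View pics/top1.png

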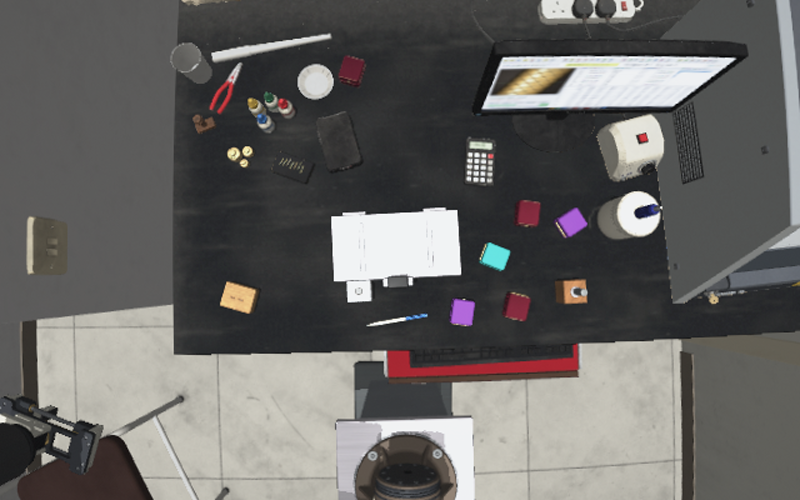

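Top picture: front red boxes are at about (422,170) and (414,245) in original px. The red box by the dish is at (281,55) and stays. Purple is at (370,249) and (457,178), turquoise at (395,205); these are look-alikes. I'll segment the parts and confirm in a crop.

```bash
python3 - <<'E'
from h import *
np.set_printoptions(precision=4,suppress=True)
im=optics.grab_frame('top'); hsv=cv2.cvtColor(im,cv2.COLOR_RGB2HSV)
a=cv2.resize(im[160:270,255:485,::-1],None,fx=3.4,fy=3.4,interpolation=cv2.INTER_CUBIC)
s=optics.grab_frame('scene')
b=cv2.resize(s[180:320,250:490,::-1],None,fx=3.25,fy=3.25,interpolation=cv2.INTER_CUBIC)
b=cv2.resize(s[180:245,250:380,::-1],None,fx=6,fy=6,interpolation=cv2.INTER_CUBIC)[:220+0]
cv2.imwrite('pics/crop.png',a)
def blob(mask,z,roi,nm):
    m=np.zeros_like(mask);l,t,r,bt=roi;m[t:bt,l:r]=mask[t:bt,l:r]
    cs,_=cv2.findContours(m,cv2.RETR_EXTERNAL,cv2.CHAIN_APPROX_NONE)
    c=max(cs,key=cv2.contourArea)[:,0]
    w=np.array([at_z('top',p,z)[:2] for p in c],np.float32)
    (cx,cy),(ww,hh),ang=cv2.minAreaRect(w); print(nm,cx,cy,ww,hh,ang,c.mean(0))
    print(cv2.boxPoints(cv2.minAreaRect(w)))
H,S,V=[hsv[...,i] for i in range(3)]
red=(((H<8)|(H>165))&(S>90)&(V>40)).astype(np.uint8)*255
white=((S<40)&(V>150)).astype(np.uint8)*255
blob(red,.042,(400,155,440,185),'boxA')
blob(red,.042,(395,228,435,262),'boxB')
blob(white,.0625,(255,165,375,226),'lid')
blob(white,.05,(272,224,300,245),'logger')
E
```

```text
boxA 0.6153557896614075 -0.2930590510368347 0.057369474321603775 0.05941920727491379 81.61590576171875 [421.5143 170.4143]
[[ 0.5818 -0.3171]
 [ 0.6406 -0.3258]
 [ 0.6489 -0.269 ]
 [ 0.5901 -0.2603]]
boxB 0.40483537316322327 -0.25889042019844055 0.05729240924119949 0.05518046021461487 74.1518783569336 [412.9429 245.1143]
[[ 0.3705 -0.2789]
 [ 0.4236 -0.294 ]
 [ 0.4392 -0.2389]
 [ 0.3861 -0.2238]]
lid 0.5490648150444031 0.00812298059463501 0.1604951173067093 0.2808285355567932 1.413742184638977 [316.0245 196.9724]
[[ 0.4654  0.1465]
 [ 0.4723 -0.1342]
 [ 0.6328 -0.1303]
 [ 0.6258  0.1505]]
logger 0.45240819454193115 0.10097329318523407 0.06685570627450943 0.04715054854750633 88.3803482055664 [285.0385 231.3462]
[[0.4279 0.0682]
 [0.475  0.0669]
 [0.4769 0.1337]
 [0.4298 0.1351]]
```

View pics/crop.png

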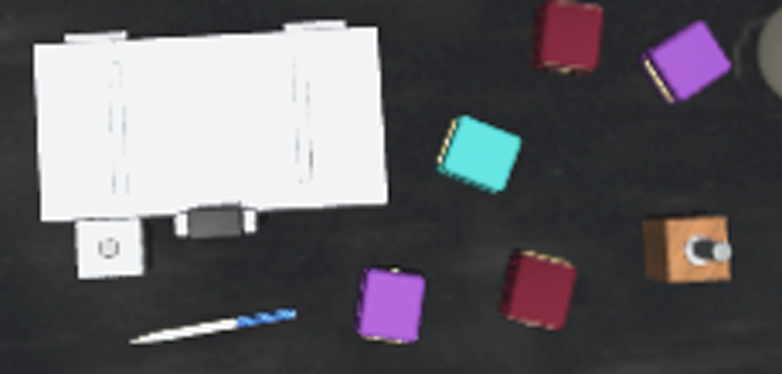

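Crop: the two plain red boxes (568,37) and (540,290) with gold trim match the box by the dish. The purple and turquoise ones are look-alikes. Next I'll refine the geometry from the edges.

```bash
cat > meas.py <<'E'
from h import *
np.set_printoptions(precision=4,suppress=True)
C=lambda x,y:((x+.5)/3.4-.5+255,(y+.5)/3.4-.5+160)
P=lambda x,y,z:at_z('top',C(x,y),z)[:2]
if __name__=='__main__':
    g=cv2.cvtColor(optics.grab_frame('top'),cv2.COLOR_RGB2GRAY).astype(float)
    def cross(v,i0):  # subpixel crossing of 130 
        for i in range(len(v)-1):
            if (v[i]-130)*(v[i+1]-130)<0: return i0+i+(130-v[i])/(v[i+1]-v[i])
    def line(pts): # pts world at z
        pts=np.array([at_z('top',p,.0625)[:2] for p in pts]);m=pts.mean(0);d=np.linalg.svd(pts-m)[2][0];return m,d
    top=[(c,cross(g[163:185,c],163)) for c in range(296,334)]
    bot=[(c,cross(g[200:230,c][::1],200)) for c in range(336,364)]
    lef=[(cross(g[r,256:275],256),r) for r in range(178,218)]
    rig=[(cross(g[r,355:378],355),r) for r in range(174,214)]
    L=[line([p for p in l if None not in p]) for l in (top,bot,lef,rig)]
    for m,d in L: print(m,d,np.arctan2(d[1],d[0]))
    def X(a,b): s=np.linalg.solve(np.stack([a[1],-b[1]],1),b[0]-a[0]);return a[0]+s[0]*a[1]
    cs=np.array([X(L[0],L[2]),X(L[0],L[3]),X(L[1],L[3]),X(L[1],L[2])]);print(cs,cs.mean(0),np.linalg.norm(cs-np.roll(cs,-1,0),axis=1))
    print('block',P(216,222,.0985),'bore',P(109,247,.05),'logger c',np.mean([P(78,221,.05),P(143,218,.05),P(143,275,.05),P(80,278,.05)],0))
    print('stylus top',P(724,251,.12),'stand',np.mean([P(672,217,.065),P(727,217,.065),P(730,281,.065),P(674,282,.065)],0))
    print('A',np.mean([P(540,2,.042),P(603,3,.042),P(597,72,.042),P(533,68,.042)],0),'B',np.mean([P(516,252,.042),P(577,262,.042),P(563,328,.042),P(502,315,.042)],0))
    for n in ['start_button_top','stylus_grip','stand_top']:
        p=[finder.landmark_of(c,n) for c in('scene','top')]; 
        if p[0] and p[1]: print(n,tri(p[0][0]['point'],p[1][0]['point']))
E
python3 meas.py
```

```text
[0.6228 0.0111] [ 0.0185 -0.9998] -1.5523124107860793
[ 0.4803 -0.0812] [ 0.024  -0.9997] -1.54679184075753
[0.5499 0.1489] [-0.9996 -0.0275] -3.114053786972729
[ 0.5533 -0.1325] [-0.9997 -0.0241] -3.117510266216786
[[ 0.6202  0.1509]
 [ 0.6254 -0.1308]
 [ 0.4816 -0.1342]
 [ 0.4748  0.1469]] [0.5505 0.0082] [0.2817 0.1439 0.2812 0.1455]
block [0.471  0.0052] bore [0.4527 0.0934] logger c [0.4519 0.0918]
stylus top [ 0.4357 -0.389 ] stand [ 0.4356 -0.3901]
A [ 0.6162 -0.2938] B [ 0.4065 -0.2604]
stylus_grip (array([ 0.4397, -0.3875,  0.0994]), np.float64(0.011788679463321286))
stand_top (array([ 0.4368, -0.3826,  0.0597]), np.float64(0.011081171808636797))
```

Call:
apply_moves:
  increments: [0.01,-0.041,0.02,0,0,0.05,0.01,-0.041,0.02,0,0,0.05,0.015,-0.04,0.02,0,0,0.05,0.015,-0.04,0.01,0,0,0.05,0.015,-0.04,0,0,0,0.05,0.02,-0.04,0,0,0,0.05,0.02,-0.04,0,0,0,0.05,0.02,-0.04,0,0,0,0.02,0.02,-0.04,0,0,0,0,0.02,-0.04,0,0,0,0,0.02,-0.04,0,0,0,0,0.02,-0.04,0,0,0,0,0.02,-0.04,0,0,0,0,0.02,-0.04,0,0,0,0]
  hand: 0

```text
t: 3.12
eef_pos: [0.4402, 0.1114, 0.3023]
ee_rot: [-3.13, 0.001, -1.497]
force: [1.5, 1.3, 0.1]
width: 0.0877
```

Call:
apply_moves:
  increments: [0.007,-0.025,0,0,0,-0.02,0.008,-0.03,-0.02,0,0,-0.02,0.008,-0.03,-0.03,0,0,-0.01,0.005,-0.015,-0.04,0,0,0,0,-0.005,-0.04,0,0,0,0,0,-0.03,0,0,0,0,0,-0.02,0,0,0,0,0,0,0,0,0,0,0,0,0,0,0]

```text
t: 3.87
eef_pos: [0.4712, -0.0074, 0.1215]
ee_rot: [-3.118, 0.004, -1.56]
force: [1.2, 0.5, 0.3]
width: 0.0872
```

Call:
apply_moves:
  increments: [0,0.007,0,-0.003,0.012,0.006,-0.001,0.006,-0.005,0,0.012,0.006,0,0,-0.015,0,0,0,0,0,-0.015,0,0,0,0,0,-0.006,0,0,0,0,0,0,0,0,0,0,0,0,0,0,0]

```text
t: 4.45
eef_pos: [0.4775, 0.013, 0.0883]
ee_rot: [-3.13, 0.006, -1.54]
force: [0.7, -0.3, -0.8]
width: 0.0875
```

```bash
python3 - <<'E'
from h import *
s=arm.get_state();print(s['eef_pos'],s['ee_rot'],s['force'],s['q'])
a=optics.grab_frame('scene')[185:255,255:375,::-1]; b=optics.grab_frame('top')[195:255,260:380,::-1]
cv2.imwrite('pics/catch.png',np.vstack([cv2.resize(x,None,fx=4,fy=4,interpolation=cv2.INTER_CUBIC) for x in(a,b)]))
E
```

```text
[0.47751184 0.0129718  0.08826786] [-3.13008492  0.00647752 -1.54000651] [ 0.65212152 -0.2615223  -0.79912016] [ 0.439178    0.18727896 -0.6182175  -0.00201166 -0.75216712  1.16383078]
```

View pics/catch.png

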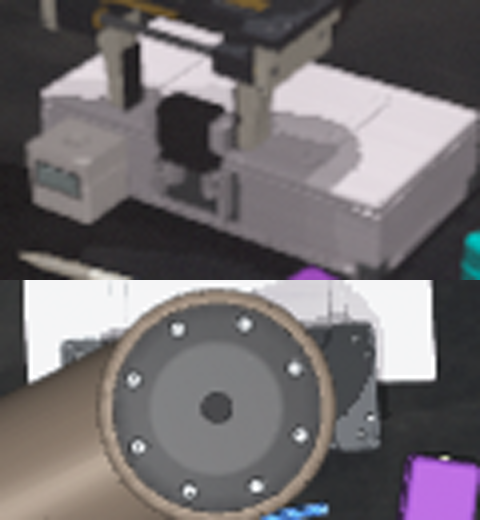

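The catch block sits between the fingers (px 195,125 in the crop). The hand is about 7 mm too far in +x and +y, so I'll correct that and squeeze.

Call:
apply_moves:
  increments: [-0.004,-0.004,-0.004,0,0.006,0,-0.004,-0.004,-0.003,0,0,0,0,0,0,0,0,0,0,0,0,0,0,0]

```text
t: 4.88
eef_pos: [0.4695, 0.0044, 0.0827]
ee_rot: [-3.133, 0.008, -1.54]
force: [-0.1, 0.2, 0.9]
width: 0.0877
```

Call:
apply_moves:
  increments: [0,0,0,0,0,0,0,0,0,0,0,0,0,0,0,0,0,0,0,0,0,0,0,0,0,0,0,0,0,0,0,0,0,0,0,0]
  hand: 1
  force: 25

```text
t: 5.38
eef_pos: [0.4696, 0.0041, 0.0831]
ee_rot: [-3.133, 0.008, -1.541]
force: [-0.4, 0.0, 0.2]
width: 0.0532
```

Call:
apply_moves:
  increments: [0,0,0,0,0,0,0,0,0,0,0,0,0,0,0,0,0,0,0.0028,0,0.0122,-0.002,0.08,0,0.0037,0,0.0119,-0.002,0.08,0,0.0047,0,0.0116,-0.002,0.08,0,0,0,0,0,0,0]

```text
t: 5.97
eef_pos: [0.4806, 0.0048, 0.1198]
ee_rot: [2.904, 0.012, -1.542]
force: [-4.5, 2.1, 2.1]
width: 0.0487
```

Call:
apply_moves:
  increments: [0.0056,0,0.0111,-0.002,0.08,0,0.0064,0,0.0107,-0.002,0.08,0,0.0073,0,0.0102,-0.002,0.08,0,0.0081,0,0.0095,-0.002,0.08,0,0.0088,0,0.0088,-0.002,0.08,0,0.0095,0,0.0081,-0.002,0.08,0,0.0101,0,0.0074,-0.002,0.08,0,0,0,0,0,0,0]

```text
t: 6.63
eef_pos: [0.5329, 0.0062, 0.1815]
ee_rot: [2.322, 0.01, -1.553]
force: [-6.4, 1.3, 7.1]
width: 0.049
```

```bash
python3 - <<'E'
from h import *
s=arm.get_state();print(s['eef_pos'],s['ee_rot'],s['force'],s['q'])
a=optics.grab_frame('scene')[130:280,200:440,::-1]
cv2.imwrite('pics/lift.png',cv2.resize(a,None,fx=2.5,fy=2.5,interpolation=cv2.INTER_CUBIC))
E
```

```text
[0.532877   0.00616956 0.18150373] [ 2.32221744  0.01034977 -1.55342373] [-6.4480581   1.34856323  7.05422228] [ 0.24780193  0.67838273  0.22441551 -0.18574259 -1.91615938  1.35583669]
```

View pics/lift.png

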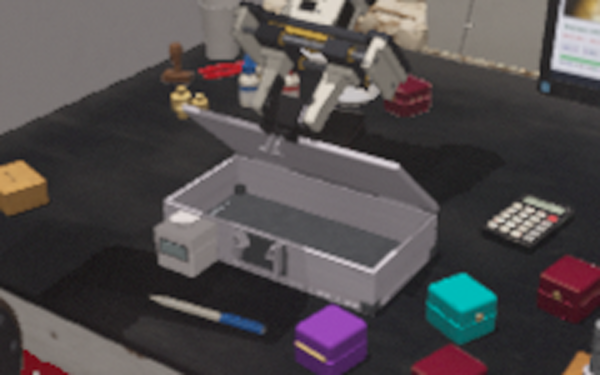

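The picture shows the lid up about 45°, still held by the block at (290,130), with the case empty and no other boxes hidden. I'll continue the arc.

Call:
apply_moves:
  increments: [0.0105,0,0.0068,-0.002,0.08,0,0.0109,0,0.006,-0.002,0.08,0,0.0113,0,0.005,-0.002,0.08,0,0.0117,0,0.0042,-0.002,0.08,0,0.012,0,0.0032,-0.002,0.08,0,0,0,0,0,0,0]

```text
t: 7.18
eef_pos: [0.5871, 0.0076, 0.2034]
ee_rot: [1.91, 0.002, -1.555]
force: [-2.5, 0.3, 11.0]
width: 0.0486
```

```bash
python3 - <<'E'
from h import *
s=arm.get_state();print(s['eef_pos'],s['ee_rot'],s['force'],s['q'],s['width'])
p=np.array([s['eef_pos'][0]-.623,s['eef_pos'][2]-.0545]);print(np.hypot(*p),np.hypot(.1535,.0285),np.arctan2(p[1],-p[0])-np.arctan2(.0285,.1535))
E
```

```text
[0.58712326 0.00758926 0.20337435] [ 1.90954618e+00  1.78748793e-03 -1.55530473e+00] [-2.46786014  0.25140542 11.00276274] [ 0.21214148  0.97635305  0.62460569 -0.28515839 -2.42455475  1.28890008] 0.04860560502995617
0.1531362580615715 0.1561233486702101 1.1507412247439686
```

Call:
apply_moves:
  increments: [0.0107,0,0.003,-0.002,0.06,0,0.0107,0,0.002,-0.002,0.06,0,0.0107,0,0.0012,-0.002,0.06,0,0.0107,0,0.0005,-0.002,0.06,0,0.0107,0,0,-0.002,0.06,0,0,0,0,0,0,0]

```text
t: 7.68
eef_pos: [0.6395, 0.0088, 0.2052]
ee_rot: [1.589, -0.011, -1.551]
force: [3.7, 8.1, 17.7]
width: 0.0492
```

```bash
python3 - <<'E'
from h import *
s=arm.get_state();print(s['eef_pos'],s['ee_rot'],s['force'],s['q'],s['width'])
p=np.array([s['eef_pos'][0]-.623,s['eef_pos'][2]-.0545]);print(np.hypot(*p),np.hypot(.1535,.0285),np.arctan2(p[1],-p[0])-np.arctan2(.0285,.1535))
E
```

```text
[0.63948139 0.00881035 0.20517436] [ 1.58912721 -0.01110439 -1.55055905] [ 3.67824361  8.06878452 17.72200507] [ 0.17290449  1.20683774  1.00434561 -0.61121749 -2.87379727  0.96260482] 0.0491925449045903
0.15157308223216795 0.1561233486702101 1.4961699696256407
```

Call:
apply_moves:
  increments: [0,0,0,0,0,0,0,0,0,0,0,0,0,0,0,0,0,0,0,0,0,0,0,0,0,0,0,0,0,0]
  hand: 0

```text
t: 8.1
eef_pos: [0.6379, 0.0111, 0.2022]
ee_rot: [1.589, -0.017, -1.554]
force: [-0.7, 1.9, 0.3]
width: 0.0765
```

Call:
apply_moves:
  increments: [0.008,0,0.005,0,-0.03,0,0,0,0.03,0,-0.06,0,0,0,0.035,0,-0.08,0,-0.005,0,0.035,0,-0.11,0,-0.02,0,0.03,0,-0.12,0,-0.03,0,0.01,0,-0.12,0,-0.035,0,0,0,-0.12,0,-0.035,0,0,0,-0.12,0,-0.035,0,0,0,-0.12,0,-0.035,0,0,0,-0.12,0,-0.03,0,0,0,-0.12,0,-0.01,0,0,0,-0.12,0,0,0,0,0,-0.12,0]

```text
t: 9.18
eef_pos: [0.4047, 0.0094, 0.3264]
ee_rot: [2.966, -0.01, -1.584]
force: [0.3, -0.0, 0.9]
width: 0.088
```

```bash
python3 - <<'E'
from h import *
s=arm.get_state();print(s['eef_pos'],s['ee_rot'],s['force'],s['q'],s['width'])
a=optics.grab_frame('scene')[110:280,230:470,::-1]
cv2.imwrite('pics/open.png',cv2.resize(a,None,fx=2.5,fy=2.5,interpolation=cv2.INTER_CUBIC))
E
```

```text
[0.4047372  0.00940139 0.32635932] [ 2.96593094 -0.01022078 -1.58357195] [ 0.27494121 -0.03867574  0.94545378] [ 0.44634753 -0.03609423 -0.25226455 -0.06857874 -1.51696307  1.12003736] 0.08799950698097624
```

View pics/open.png

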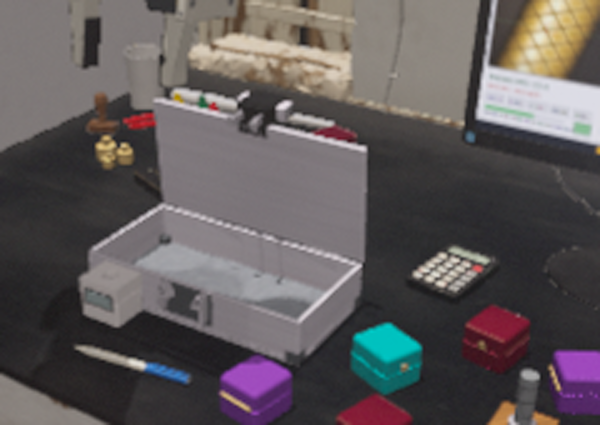

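Lid stands upright at about 1.5 rad. I'll push it further back with closed fingers.

Call:
apply_moves:
  increments: [0.03,0.01,-0.005,0,-0.09,0,0.04,0.015,-0.03,0,-0.086,0.01,0.03,0.015,-0.035,0,0,0.01,0.02,0.005,-0.035,0,0,0.01,0.015,0,-0.03,0,0,0,0.01,0,-0.01,0,0,0,0,0,0,0,0,0]
  hand: 1

```text
t: 9.82
eef_pos: [0.5422, 0.0528, 0.1958]
ee_rot: [-3.085, 0.012, -1.547]
force: [0.2, -0.2, -0.2]
width: 0.0463
```

Call:
apply_moves:
  increments: [0,0,0,0,0,0,0.03,0,0,0,0,0,0.025,0,0,0,0,0,0.015,0,0,0,0,0]

```text
t: 10.15
eef_pos: [0.6095, 0.0519, 0.1973]
ee_rot: [-3.087, 0.013, -1.546]
force: [-2.2, -1.1, -0.4]
width: 0.0199
```

Call:
apply_moves:
  increments: [0.01,0,-0.012,0,0.03,0,0.012,0,-0.008,0,0.025,0,0.012,0,0,0,0,0,0.01,0,0,0,0,0,0.005,0,0,0,0,0]

```text
t: 10.57
eef_pos: [0.6606, 0.052, 0.1823]
ee_rot: [-3.14, 0.017, -1.548]
force: [-2.5, -0.7, -0.2]
width: 0.0002
```

Call:
apply_moves:
  increments: [-0.04,0,0.01,0,0,0,-0.04,0,0.03,0,0,0,-0.04,0,0.03,0,0,0,-0.03,0.03,0.02,0,0,0,-0.03,0.04,0,0,0,0,0,0.04,0,0,0,0]
  hand: 0.27

```text
t: 11.07
eef_pos: [0.4918, 0.1481, 0.2639]
ee_rot: [3.138, 0.017, -1.558]
force: [-0.3, -0.6, -1.2]
width: 0.0348
```

```bash
cat > boxes.py <<'E'
from h import *
np.set_printoptions(precision=4,suppress=True)
def boxes():
    im=optics.grab_frame('top'); hsv=cv2.cvtColor(cv2.resize(im,None,fx=4,fy=4,interpolation=cv2.INTER_CUBIC),cv2.COLOR_RGB2HSV)
    H,S,V=[hsv[...,i] for i in range(3)]
    m=(((H<8)|(H>165))&(S>90)&(V>75)).astype(np.uint8)*255
    m[:4*120]=0; m[4*270:]=0;m[:,4*480:]=0
    cs,_=cv2.findContours(m,cv2.RETR_EXTERNAL,cv2.CHAIN_APPROX_NONE)
    for c in cs:
        if cv2.contourArea(c)<2500: continue
        w=np.array([at_z('top',(p+.5)/4-.5,.042)[:2] for p in c[:,0]],np.float32)
        r=cv2.minAreaRect(w);print(np.array(r[0]),np.array(r[1]),r[2],c[:,0].mean(0)/4,'M',w.mean(0))
boxes()
s=arm.get_state();print(s['eef_pos'],s['ee_rot'],s['width'],s['t'])
im=optics.grab_frame('top')[150:265,250:485,::-1];cv2.imwrite('pics/b2.png',cv2.resize(im,None,fx=3.4,fy=3.4,interpolation=cv2.INTER_CUBIC))
E
python3 boxes.py
```

```text
[ 0.4048 -0.2595] [0.0563 0.0557] 74.78581237792969 [413.3893 245.604 ] M [ 0.4051 -0.2595]
[ 0.6158 -0.2944] [0.0541 0.059 ] 81.03585052490234 [422.4556 170.9486] M [ 0.6154 -0.2946]
[0.4946 0.1547 0.2647] [ 3.1413  0.0186 -1.5546] 0.039077520451727084 11.1167
```

View pics/b2.png

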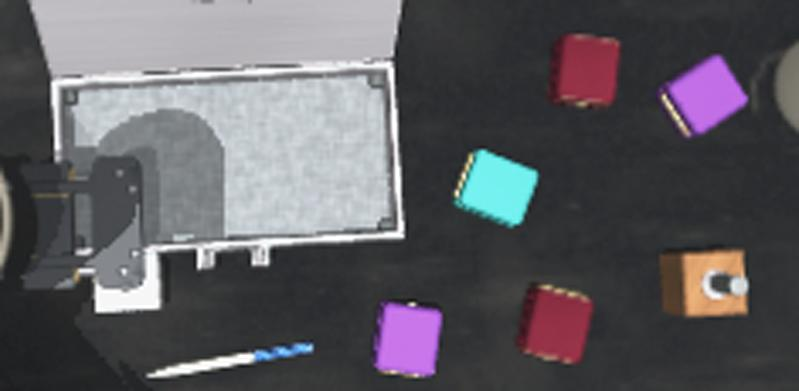

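Call:
apply_moves:
  increments: [0.01,-0.041,0,0,0,-0.015,0.01,-0.041,0,0,0,-0.015,0.01,-0.041,0,0,0,-0.015,0.01,-0.041,0,0,0,-0.015,0.01,-0.041,0,0,0,-0.015,0.01,-0.041,0,0,0,-0.015,0.01,-0.041,0,0,0,-0.015,0.01,-0.041,0,0,0,-0.015,0.01,-0.04,-0.01,0,0,-0.015,0.01,-0.035,-0.03,0,0,-0.01,0.015,-0.02,-0.04,0,0,0,0.006,-0.01,-0.03,0,0,0,0,0,0,0,0,0]
  hand: 0.27

```text
t: 12.25
eef_pos: [0.6113, -0.2803, 0.1765]
ee_rot: [-3.105, 0.022, -1.689]
force: [-1.2, 0.4, -1.3]
width: 0.0643
```

Call:
apply_moves:
  increments: [0.003,-0.008,-0.02,-0.011,0.018,-0.01,0.002,-0.006,-0.03,-0.011,0.018,0,0,0,-0.035,0,0,0,0,0,-0.02,0,0,0,0,0,0,0,0,0]

```text
t: 12.67
eef_pos: [0.6179, -0.2976, 0.0765]
ee_rot: [-3.128, -0.009, -1.701]
force: [0.1, -0.1, -0.7]
width: 0.0641
```

Call:
apply_moves:
  increments: [-0.002,0.003,-0.015,0.008,0.012,0,0,0,-0.02,0,0,0,0,0,-0.015,0,0,0,0,0,-0.005,0,0,0,0,0,0,0,0,0]

```text
t: 13.08
eef_pos: [0.6206, -0.2943, 0.0306]
ee_rot: [-3.13, -0.004, -1.698]
force: [0.6, 0.6, 0.1]
width: 0.0641
```

Call:
apply_moves:
  increments: [0,0,0,0,0,0,0,0,0,0,0,0,0,0,0,0,0,0,0,0,0,0,0,0]
  hand: 1
  force: 20

```text
t: 13.42
eef_pos: [0.6236, -0.2946, 0.0369]
ee_rot: [-3.123, -0.005, -1.696]
force: [0.8, -0.7, -1.1]
width: 0.0498
```

Call:
apply_moves:
  increments: [-0.005,0,0,0,0,0,-0.003,0,0,0,0,0,0,0,-0.01,0,0,0,0,0,-0.008,0,0,0,0,0,0,0,0,0]
  hand: 0.27

```text
t: 13.83
eef_pos: [0.6157, -0.2949, 0.02]
ee_rot: [-3.119, -0.005, -1.697]
force: [0.4, -1.0, -0.1]
width: 0.0643
```

```bash
python3 boxes.py
```

```text
[ 0.4037 -0.2634] [0.0486 0.0558] 74.78581237792969 [415.3064 245.6304] M [ 0.4048 -0.2649]
[ 0.6158 -0.2949  0.0204] [-3.1185 -0.0051 -1.6964] 0.06375390299491626 13.8833
```

Call:
apply_moves:
  increments: [0,0,0,0,0,0,0,0,0,0,0,0,0,0,0,0,0,0]
  hand: 1
  force: 20

```text
t: 14.18
eef_pos: [0.6165, -0.2952, 0.0206]
ee_rot: [-3.119, -0.005, -1.696]
force: [-0.1, 1.3, 0.8]
width: 0.0518
```

Call:
apply_moves:
  increments: [0,0,0,0,0,0,0,0,0.02,0,0,0,0,0,0.035,0,0,0,0,0,0.035,0,0,0,0,0,0.035,0,0,0,-0.01,0.03,0.03,0,0.01,0.02,-0.01,0.035,0,0,0.01,0.02,-0.01,0.035,0,0,0,0.02,-0.01,0.035,0,0,0,0.02,-0.01,0.035,0,0,0,0.02,0,0,0,0,0,0]

```text
t: 15.1
eef_pos: [0.562, -0.1225, 0.1793]
ee_rot: [-3.141, -0.006, -1.598]
force: [-1.2, 0.2, -1.1]
width: 0.0516
```

Call:
apply_moves:
  increments: [-0.005,0.025,0,0,0,0.025,-0.006,0.025,0,0,0,0.02,-0.004,0.01,-0.01,0,0,0,0,0,-0.03,0,0,0,0,0,-0.03,0,0,0,0,0,-0.01,0,0,0,0,0,0,0,0,0]

```text
t: 15.68
eef_pos: [0.5469, -0.0555, 0.1013]
ee_rot: [-3.13, -0.004, -1.544]
force: [0.4, 0.6, -0.3]
width: 0.0516
```

Call:
apply_moves:
  increments: [0,-0.006,-0.015,0,0.01,0,0,0,-0.02,0,0,0,0,0,-0.02,0,0,0,0,0,-0.01,0,0,0,0,0,0,0,0,0]

```text
t: 16.1
eef_pos: [0.5493, -0.0616, 0.0379]
ee_rot: [-3.136, -0.003, -1.543]
force: [-0.3, 0.5, -1.0]
width: 0.0514
```

Call:
apply_moves:
  increments: [-0.002,0,-0.007,0,0,0,0,0,-0.004,0,0,0,0,0,0,0,0,0]

```text
t: 16.35
eef_pos: [0.5488, -0.0616, 0.0283]
ee_rot: [-3.133, -0.003, -1.543]
force: [0.5, -0.5, -1.4]
width: 0.0514
```

Call:
apply_moves:
  increments: [0,0,-0.003,0,0,0,0,0,0,0,0,0]

```text
t: 16.52
eef_pos: [0.5497, -0.0614, 0.0265]
ee_rot: [-3.131, -0.003, -1.543]
force: [-0.3, -0.6, -1.9]
width: 0.0516
```

Call:
apply_moves:
  increments: [0,0,0,0,0,0,0,0,0,0,0,0,0,0,0,0,0,0,0,0,0.02,0,0,0,0,0,0.035,0,0,0,0,0,0.04,0,0,0,-0.01,-0.01,0.04,0,0,0,-0.02,-0.03,0,0,0,-0.03,-0.02,-0.035,0,0,0,-0.04,-0.02,-0.035,0,0,0,-0.04,-0.02,-0.035,0,0,0,-0.04,0,0,0,0,0,0]
  hand: 0.27

```text
t: 17.52
eef_pos: [0.4585, -0.2096, 0.172]
ee_rot: [-3.122, -0.004, -1.692]
force: [0.5, 0.9, -0.0]
width: 0.0645
```

```bash
python3 boxes.py
```

```text
[ 0.5529 -0.0599] [0.0545 0.0499] 2.588048219680786 [341.2068 195.3006] M [ 0.5528 -0.0608]
[ 0.4599 -0.2084  0.1722] [-3.1205 -0.0041 -1.6908] 0.06393619600137253 17.5667
```

View pics/b2.png

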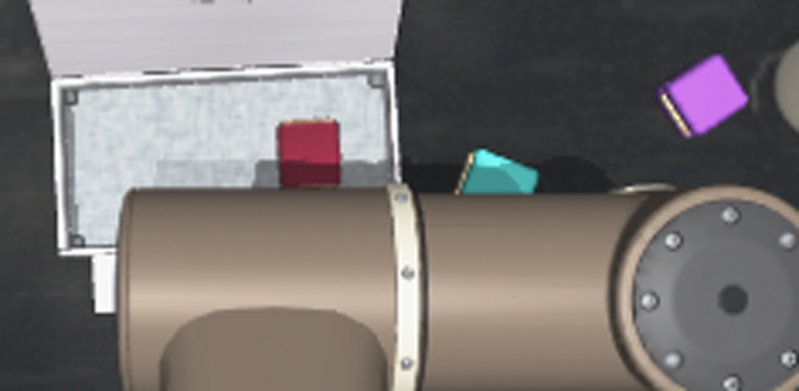

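Box A is in the case at px (308,153). Box B is hidden from above, so I'll check it with the scene camera.

```bash
python3 - <<'E'
from h import *
np.set_printoptions(precision=4,suppress=True)
optics.grab_frame('scene')
for r in finder.landmark_of('scene','box4_center')[:6]: print(r['conf'],r['point'],at_z('scene',r['point'],.021)[:2])
E
```

```text
0.86 [375.3, 281.6] [ 0.4069 -0.2549]
0.8 [332.6, 267.0] [ 0.3976 -0.1419]
0.7 [460.6, 259.6] [ 0.6046 -0.3913]
0.67 [384.5, 254.7] [ 0.5158 -0.2236]
```

Call:
apply_moves:
  increments: [-0.015,-0.015,0,0,0.01,-0.03,-0.015,-0.015,0,0,0.01,-0.03,-0.012,-0.012,-0.02,0,0,-0.03,-0.008,-0.006,-0.03,0,0,-0.02,0,0,-0.025,0,0,0,0,0,0,0,0,0]

```text
t: 18.22
eef_pos: [0.4174, -0.2499, 0.0958]
ee_rot: [-3.136, -0.007, -1.787]
force: [-0.9, 1.0, -0.6]
width: 0.0643
```

Call:
apply_moves:
  increments: [-0.007,-0.006,-0.005,0,0,-0.01,-0.004,-0.004,-0.01,0,0,0,0,0,-0.01,0,0,0,0,0,0,0,0,0]

```text
t: 18.55
eef_pos: [0.4091, -0.2586, 0.0714]
ee_rot: [-3.136, -0.008, -1.791]
force: [-0.7, 0.5, 0.8]
width: 0.0644
```

```bash
python3 - <<'E'
from h import *
s=arm.get_state();print(s['eef_pos'],s['ee_rot'])
im=optics.grab_frame('scene')[215:325,310:470,::-1];cv2.imwrite('pics/gB.png',cv2.resize(im,None,fx=4,fy=4,interpolation=cv2.INTER_CUBIC))
E
```

```text
[ 0.40914177 -0.25856828  0.07135528] [-3.13575521 -0.0080679  -1.79104868]
```

View pics/gB.png

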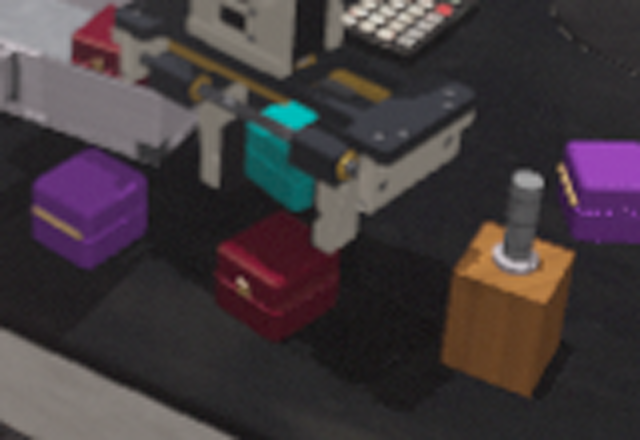

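Red box B at (280,270) lies between the fingers, clear of the stylus at (520,215). I'll descend and grip.

Call:
apply_moves:
  increments: [-0.003,0,-0.012,0,0,0,-0.002,0,-0.015,0,0,0,0,0,-0.012,0,0,0,0,0,-0.007,0,0,0,0,0,-0.002,0,0,0]

```text
t: 19.02
eef_pos: [0.4109, -0.2589, 0.0282]
ee_rot: [-3.124, -0.009, -1.787]
force: [-0.3, 0.1, 0.0]
width: 0.064
```

Call:
apply_moves:
  increments: [0,0,0,0,0,0,0,0,0,0,0,0,0,0,0,0,0,0]
  hand: 1
  force: 20

```text
t: 19.27
eef_pos: [0.4122, -0.2589, 0.0295]
ee_rot: [-3.123, -0.009, -1.786]
force: [1.0, -0.1, -1.2]
width: 0.0518
```

Call:
apply_moves:
  increments: [0,0,0.02,0,0,0,0,0,0.035,0,0,0,0,0,0.035,0,0,0,0.005,0.01,0.035,0,0.005,0.02,0.014,0.035,0.02,0,0.005,0.03,0.014,0.037,0,0,0,0.03,0.014,0.037,0,0,0,0.03,0.014,0.037,0,0,0,0.03,0.014,0.037,0,0,0,0.03,0.014,0.037,0,0,0,0.03,0.014,0.035,0,0,0,0.03,0.014,0.03,0,0,0,0,0.01,0.005,0,0,0,0,0,0,0,0,0,0]

```text
t: 20.43
eef_pos: [0.5405, 0.0573, 0.192]
ee_rot: [-3.119, -0.004, -1.549]
force: [0.7, 0.2, -0.8]
width: 0.0512
```

Call:
apply_moves:
  increments: [0.005,0,-0.02,0,0.02,0,0.003,0,-0.035,0,0,0,0,0,-0.035,0,0,0,0,0,-0.03,0,0,0,0,0,-0.02,0,0,0,0,0,0,0,0,0]

```text
t: 20.93
eef_pos: [0.5486, 0.0559, 0.0522]
ee_rot: [-3.132, 0.0, -1.55]
force: [-1.2, -0.5, -1.8]
width: 0.0512
```

Call:
apply_moves:
  increments: [0,0,-0.01,0,0.005,0,0,0,-0.008,0,0,0,0,0,-0.002,0,0,0,0,0,-0.001,0,0,0]

```text
t: 21.27
eef_pos: [0.5497, 0.0549, 0.0341]
ee_rot: [-3.134, 0.001, -1.551]
force: [-3.4, -0.4, 4.8]
width: 0.0517
```

Call:
apply_moves:
  increments: [0,0,0,0,0,0,0,0,0,0,0,0,0,0,0,0,0,0,0,0,0.02,0,0,0,0,0,0.035,0,0,0,0,0,0.04,0,0,0,0,0,0.04,0,0,0,-0.01,0,0.04,0,0,0,-0.01,0,0.04,0,0,0,-0.02,0.02,0.02,0,0,0,0,0,0,0,0,0]
  hand: 0.27

```text
t: 22.18
eef_pos: [0.5094, 0.0734, 0.2832]
ee_rot: [-3.126, 0.004, -1.554]
force: [-0.3, 0.2, -1.1]
width: 0.0638
```

```bash
python3 - <<'E'
from h import *
s=arm.get_state();print(s['eef_pos'],s['ee_rot'],s['q'])
im=optics.grab_frame('scene')[130:280,230:430,::-1];cv2.imwrite('pics/in2.png',cv2.resize(im,None,fx=3.5,fy=3.5,interpolation=cv2.INTER_CUBIC))
E
```

```text
[0.50941529 0.07337858 0.2831802 ] [-3.12613841  0.00378886 -1.553582  ] [ 0.52820514  0.05397749 -0.27589222  0.00451964 -1.22559686  1.05827946]
```

View pics/in2.png

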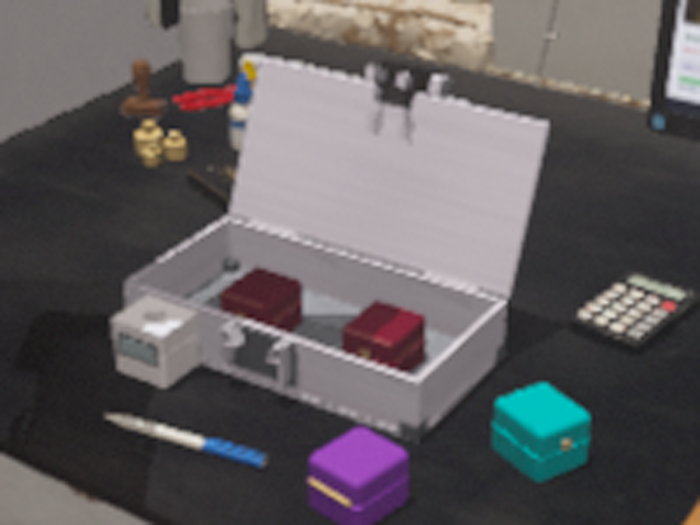

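Both boxes are upright in the case, and the lid leans back at about 1.9 rad. Next I'll close it from behind.

Call:
apply_moves:
  increments: [0.03,0.01,0.005,0,0.01,0,0.035,0.01,0,0,0,0,0.035,0.01,0,0,0,0,0.035,0.01,0,0,0,0,0.035,0.01,0,0,0,0,0.03,0.01,0,0,0,0,0.02,0,-0.02,0,0,0,0,0,-0.03,0,0,0,0,0,-0.02,0,0,0,0,0,0,0,0,0]
  hand: 1

```text
t: 23.07
eef_pos: [0.7392, 0.1308, 0.2033]
ee_rot: [3.141, 0.004, -1.551]
force: [-0.6, 0.3, -0.7]
width: 0.0034
```

Call:
apply_moves:
  increments: [-0.01,0,-0.02,0,0,0,-0.02,0,-0.008,0,0,0,-0.015,0,0,0,0,0,-0.015,0,0.003,0,0,0,-0.015,0,0.003,0,0,0,-0.015,0,0.003,0,0,0,-0.015,0,0,0,0,0,-0.015,0,0,0,0,0]

```text
t: 23.73
eef_pos: [0.6224, 0.1267, 0.1819]
ee_rot: [-3.137, -0.001, -1.551]
force: [3.1, -0.1, -1.5]
width: 0.0004
```

Call:
apply_moves:
  increments: [-0.013,0,0,0,0,0,-0.017,0.002,-0.006,0,0,0,-0.017,0.002,-0.006,0,0,0,-0.014,0,-0.011,0,0,0,-0.014,0,-0.011,0,0,0,-0.01,0,-0.015,0,0,0,-0.01,0,-0.015,0,0,0,0,0,0,0,0,0]

```text
t: 24.4
eef_pos: [0.5287, 0.1292, 0.1269]
ee_rot: [-3.118, 0.003, -1.548]
force: [-0.3, -1.2, -1.5]
width: 0.0004
```

Call:
apply_moves:
  increments: [-0.006,0,-0.012,0,0.01,0,-0.005,0,-0.013,0,0.01,0,-0.003,0,-0.01,0,0,0,0,0,0,0,0,0]

```text
t: 24.73
eef_pos: [0.5168, 0.1299, 0.0933]
ee_rot: [-3.135, 0.005, -1.546]
force: [-1.2, 0.6, -0.0]
width: 0.0005
```

```bash
python3 - <<'E'
from h import *
s=arm.get_state();print(s['eef_pos'],s['ee_rot'],s['force'])
im=optics.grab_frame('scene')[150:260,240:400,::-1];cv2.imwrite('pics/cl.png',cv2.resize(im,None,fx=4,fy=4,interpolation=cv2.INTER_CUBIC))
E
```

```text
[0.51684794 0.1298668  0.09333946] [-3.13537587  0.00515486 -1.54637418] [-1.23988201  0.56390014 -0.01494495]
```

View pics/cl.png

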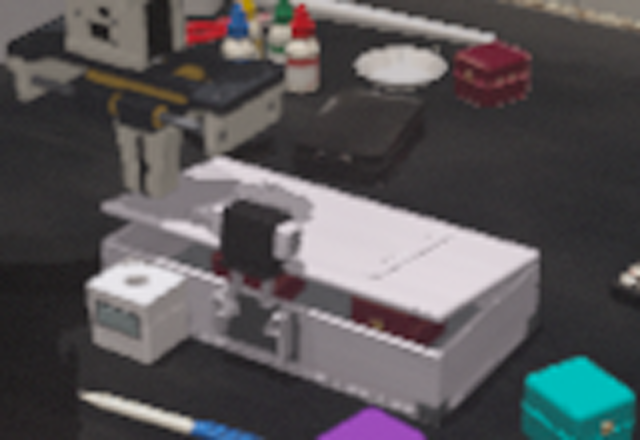

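Lid is nearly down (about 0.15 rad), with the hooks above the strikers. Now I'll press on the block.

Call:
apply_moves:
  increments: [-0.005,0,0.035,0,0,0,-0.01,-0.03,0.035,0,0,0,-0.01,-0.035,0,0,0,0,-0.012,-0.035,0,0,0,0,-0.008,-0.02,0,0,0,0,0,0,0,0,0,0]

```text
t: 25.28
eef_pos: [0.4764, 0.0102, 0.1675]
ee_rot: [-3.132, 0.003, -1.541]
force: [-0.2, -0.7, 0.3]
width: 0.0004
```

Call:
apply_moves:
  increments: [-0.005,-0.004,-0.015,0,0,0,-0.002,0,-0.015,0,0,0,0,0,-0.012,0,0,0,0,0,-0.008,0,0,0,0,0,0,0,0,0]

```text
t: 25.7
eef_pos: [0.4733, 0.0049, 0.1214]
ee_rot: [-3.123, 0.005, -1.544]
force: [0.2, -0.4, -0.0]
width: 0.0006
```

Call:
apply_moves:
  increments: [-0.002,0,-0.006,0,0.01,0,-0.001,0,-0.006,0,0,0,0,0,-0.004,0,0,0,0,0,-0.004,0,0,0]

```text
t: 26.03
eef_pos: [0.4741, 0.0056, 0.1088]
ee_rot: [-3.13, 0.003, -1.539]
force: [-38.5, 7.9, 91.6]
width: 0.0005
```

Call:
apply_moves:
  increments: [0,0,0.01,0,0,0,0,0,0.025,0,0,0,0,0,0.035,0,0,0,0,-0.01,0.03,0,0,0,0,-0.02,0.03,0,0,0,0,-0.035,0.01,0,0,0,0,-0.04,0,0,0,0,0,-0.04,0,0,0,0,0,-0.03,0,0,0,0]
  hand: 0.5

```text
t: 26.78
eef_pos: [0.4793, -0.1697, 0.2645]
ee_rot: [-3.117, 0.002, -1.524]
force: [1.0, 0.1, -0.2]
width: 0.043
```

```bash
python3 - <<'E'
from h import *
s=arm.get_state();print(s['eef_pos'],s['ee_rot'],s['force'])
a=optics.grab_frame('scene')[170:250,260:380,::-1];b=optics.grab_frame('top')[195:255,260:380,::-1]
cv2.imwrite('pics/sh.png',np.vstack([cv2.resize(x,None,fx=4.2,fy=4.2,interpolation=cv2.INTER_CUBIC) for x in(a,b)]))
for n in ['start_button_top','stylus_grip','stand_top']:
    for c in('scene','top'):
        for r in finder.landmark_of(c,n)[:2]: print(n,c,round(r['conf'],2),r['point'],at_z(c,r['point'],{'start_button_top':.042,'stylus_grip':.095,'stand_top':.065}[n])[:2])
E
```

```text
[ 0.47931946 -0.16966012  0.26445269] [-3.11676819e+00  1.66810364e-03 -1.52396344e+00] [ 1.02298214  0.13975688 -0.1528164 ]
stylus_grip scene 0.53 [443.6, 264.5] [ 0.45859974 -0.38988393]
stand_top scene 0.6 [438.7, 276.8] [ 0.45043672 -0.38586412]
stand_top top 0.36 [381.9, 128.2] [ 0.73495922 -0.18080146]
```

View pics/sh.png

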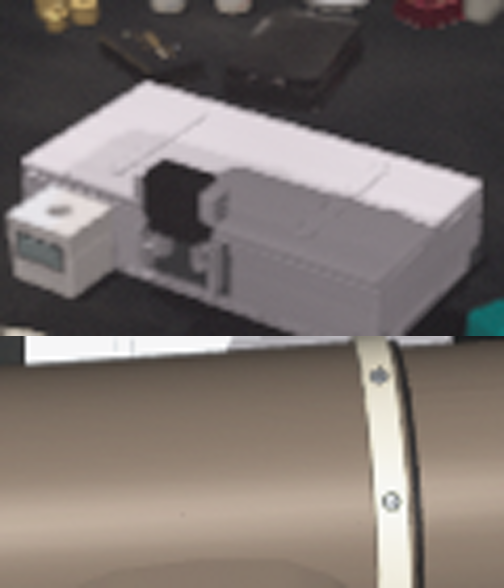

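Lid looks flush with the catch block seated. Now the stylus.

Call:
apply_moves:
  increments: [-0.008,-0.035,0,0,0.012,0,-0.008,-0.037,0,0,0.012,0,-0.008,-0.037,0,0,0,0,-0.008,-0.037,-0.01,0,0,0,-0.006,-0.03,-0.02,0,0,0,0,-0.015,-0.02,0,0,0,0,0,0,0,0,0,0,0,0,0,0,0]
  hand: 0.5

```text
t: 27.85
eef_pos: [0.4445, -0.3566, 0.2133]
ee_rot: [-3.139, 0.002, -1.502]
force: [0.3, 0.1, 0.9]
width: 0.0437
```

```bash
python3 - <<'E'
from h import *
s=arm.get_state();print(s['eef_pos'],s['ee_rot'],s['q'])
optics.grab_frame('scene')
print('bore scene',at_z('scene',((60+.5)/4.2-.5+260,(210+.5)/4.2-.5+170),.05))
E
```

```text
[ 0.444451   -0.35664674  0.21333096] [-3.13916928e+00  2.04702371e-03 -1.50155140e+00] [-0.33488941  0.20405353 -0.25881348 -0.00317069 -1.10650811  1.97634596]
bore scene [0.45530433 0.09332034 0.05      ]
```

Call:
apply_moves:
  increments: [-0.005,-0.018,0,0,0,0,-0.003,-0.012,-0.01,0,0,0,0,-0.003,-0.02,0,0,0,0,0,-0.015,0,0,0,0,0,0,0,0,0]

```text
t: 28.32
eef_pos: [0.441, -0.3863, 0.1705]
ee_rot: [-3.132, -0.001, -1.493]
force: [0.1, 1.1, -0.3]
width: 0.0438
```

```bash
python3 - <<'E'
from h import *
s=arm.get_state();print(s['eef_pos'],s['ee_rot'])
im=optics.grab_frame('scene')[210:310,390:500,::-1];cv2.imwrite('pics/st.png',cv2.resize(im,None,fx=5,fy=5,interpolation=cv2.INTER_CUBIC))
g=s['eef_pos'];print('expected TCP px',proj('scene',g))
E
```

```text
[ 0.44097363 -0.38629567  0.17047472] [-3.13185751e+00 -1.31046692e-03 -1.49260091e+00]
expected TCP px [443.7945093  238.49269199]
```

View pics/st.png

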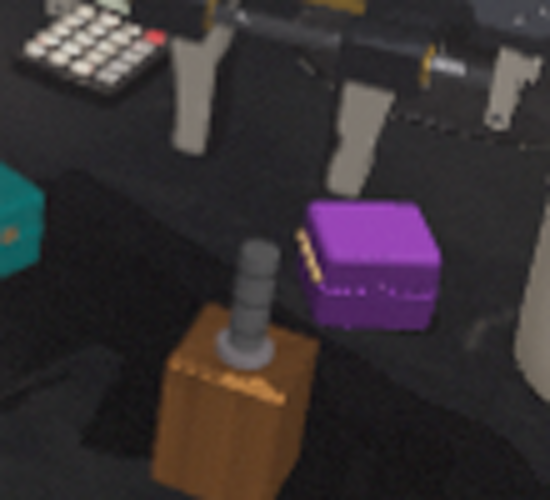

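```bash
python3 - <<'E'
from h import *
from meas import C
f=lambda x,y:((x+.5)/5-.5+390,(y+.5)/5-.5+210)
print(at_z('scene',f(260,250),.12),at_z('scene',f(245,350),.07),tri(f(260,250),C(724,251)))
E
```

```text
[ 0.4384 -0.3894  0.12  ] [ 0.4346 -0.3909  0.07  ] (array([ 0.4361, -0.3893,  0.1212]), np.float64(0.0014760079256852898))
```

Call:
apply_moves:
  increments: [-0.004,-0.003,-0.015,0,0.008,0,-0.002,0,-0.02,0,0,0,0,0,-0.02,0,0,0,0,0,-0.01,0,0,0,0,0,0,0,0,0]

```text
t: 28.78
eef_pos: [0.4404, -0.3888, 0.1118]
ee_rot: [-3.131, -0.008, -1.486]
force: [0.2, -0.1, -0.3]
width: 0.0438
```

Call:
apply_moves:
  increments: [-0.004,0,-0.008,0.008,0.01,0,-0.003,0,-0.01,0,0,0,-0.001,0,-0.005,0,0,0,-0.001,0,0,0,0,0]

```text
t: 29.12
eef_pos: [0.4332, -0.3891, 0.0906]
ee_rot: [-3.137, -0.001, -1.484]
force: [-0.3, -0.1, 0.2]
width: 0.0438
```

Call:
apply_moves:
  increments: [0.001,0,-0.001,0,0,0,0,0,0,0,0,0,0,0,0,0,0,0,0,0,0,0,0,0,0,0,0,0,0,0]
  hand: 1
  force: 30

```text
t: 29.53
eef_pos: [0.4348, -0.3898, 0.0909]
ee_rot: [-3.135, -0.003, -1.484]
force: [-0.4, 0.0, -0.2]
width: 0.0159
```

```bash
python3 - <<'E'
from h import *
s=arm.get_state();print(s['eef_pos'],s['ee_rot'],s['force'],s['width'])
E
```

```text
[ 0.43479459 -0.38979947  0.09087835] [-3.13535772e+00 -2.54270683e-03 -1.48396524e+00] [-0.41113548  0.04379705 -0.21764154] 0.015943365676952776
```

Call:
apply_moves:
  increments: [0,0,0.02,0,0,0,0,0,0.035,0,0,0,0,0,0.035,0,0,0,0,0.02,0.035,0,0,0,0,0.035,0.01,0,0,0,0.001,0.037,0,0,0,0,0.002,0.037,0,0,0,0,0.002,0.037,0,0,0,0,0.002,0.037,0,0,0,0,0.002,0.037,0,0,0,0,0.002,0.037,0,0,0,0,0.002,0.037,0,0,0,0,0.002,0.037,0,0,0,0,0.001,0.035,0,0,0,0,0,0.02,0,0,0,0,0,0.01,0,0,0,0,0,0,0,0,0,0]

```text
t: 30.95
eef_pos: [0.4469, 0.0446, 0.2362]
ee_rot: [-3.124, 0.002, -1.489]
force: [0.4, 0.2, 0.0]
width: 0.0153
```

Call:
apply_moves:
  increments: [0.002,0.02,-0.01,0,0.01,0,0.002,0.018,-0.025,0,0.005,0,0.001,0.008,-0.025,0,0,0,0,0.002,-0.015,0,0,0,0,0,0,0,0,0,0,0,0,0,0,0]

```text
t: 31.45
eef_pos: [0.4528, 0.0938, 0.1614]
ee_rot: [-3.134, 0.006, -1.487]
force: [0.7, -0.7, 0.2]
width: 0.0152
```

Call:
apply_moves:
  increments: [-0.001,-0.001,-0.012,-0.004,0.005,0,0,0,-0.006,0,0,0,0,0,0,0,0,0]

```text
t: 31.7
eef_pos: [0.4528, 0.0919, 0.1442]
ee_rot: [-3.137, 0.003, -1.488]
force: [0.0, -0.4, -0.6]
width: 0.0156
```

```bash
python3 - <<'E'
from h import *
s=arm.get_state();print(s['eef_pos'],s['ee_rot'])
im=optics.grab_frame('scene')[170:250,240:340,::-1];cv2.imwrite('pics/bo.png',cv2.resize(im,None,fx=6,fy=6,interpolation=cv2.INTER_CUBIC))
t=s['eef_pos']+[.0012,0,-.081];q=lambda p:(np.array(p)-[240,170]+.5)*6-.5
print('tip',q(proj('scene',t)),'under tip at .05',q(proj('scene',[t[0],t[1],.05])))
E
```

```text
[0.45283215 0.09187769 0.14420891] [-3.13651993e+00  3.06410669e-03 -1.48797126e+00]
tip [204.88753189 277.76419813] under tip at .05 [206.51820737 302.23697429]
```

View pics/bo.png

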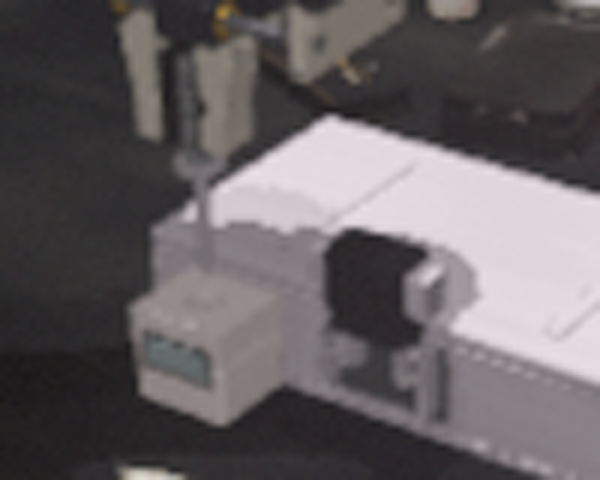

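Call:
apply_moves:
  increments: [0.001,0.001,-0.007,0,0,0,-0.001,0,-0.005,0,0,0,-0.001,0,-0.003,0,0,0,0,0,0,0,0,0]

```text
t: 32.08
eef_pos: [0.4527, 0.0928, 0.1295]
ee_rot: [-3.134, 0.004, -1.489]
force: [-0.2, -0.0, -0.5]
width: 0.0154
```

Call:
apply_moves:
  increments: [0,0,-0.003,0,0.004,0,0,0,-0.002,0,0,0,0,0,-0.001,0,0,0]

```text
t: 32.33
eef_pos: [0.4528, 0.093, 0.1232]
ee_rot: [-3.138, 0.005, -1.488]
force: [-0.6, -0.1, -0.2]
width: 0.0152
```

Call:
apply_moves:
  increments: [-0.0005,0,-0.002,0,0.002,0,0,0,-0.001,0,0,0,0,0,0,0,0,0]

```text
t: 32.58
eef_pos: [0.453, 0.0931, 0.1204]
ee_rot: [-3.139, 0.005, -1.488]
force: [-0.3, 0.9, 1.6]
width: 0.0152
```

Call:
apply_moves:
  increments: [0,0,-0.0015,0,0,0,0,0,-0.001,0,0,0,0,0,0,0,0,0]

```text
t: 32.83
eef_pos: [0.453, 0.0931, 0.1181]
ee_rot: [-3.139, 0.005, -1.488]
force: [-1.0, -0.5, 3.6]
width: 0.0155
```

Call:
apply_moves:
  increments: [0,0,-0.0015,0,0,0,0,0,-0.001,0,0,0,0,0,0,0,0,0]

```text
t: 33.08
eef_pos: [0.4537, 0.0931, 0.1174]
ee_rot: [-3.137, 0.004, -1.487]
force: [-3.2, -0.4, 6.0]
width: 0.0154
```

Call:
apply_moves:
  increments: [-0.0005,0,-0.0015,0,0,0,0,0,-0.001,0,0,0,0,0,-0.0005,0,0,0]

```text
t: 33.33
eef_pos: [0.454, 0.0932, 0.1171]
ee_rot: [-3.135, 0.004, -1.485]
force: [-4.1, -0.5, 10.3]
width: 0.0155
```

Force climbs with no further travel, so the button is fully in. Returning to the stand.

Call:
apply_moves:
  increments: [0,0,0.01,0,0,0,0,0,0.02,0,0,0,0,0,0.03,0,0,0,0,0,0.035,0,0,0,0,-0.01,0.02,0,0,0,-0.001,-0.035,0,0,0,0,-0.002,-0.037,0,0,0,0,-0.002,-0.037,0,0,0,0,-0.002,-0.037,0,0,0,0,-0.002,-0.037,0,0,0,0,-0.002,-0.037,0,0,0,0,-0.002,-0.037,0,0,0,0,-0.002,-0.037,0,0,0,0,-0.002,-0.037,0,0,0,0,-0.002,-0.03,0,0,0,0,0,-0.02,0,0,0,0,0,0,0,0,0,0]

```text
t: 34.75
eef_pos: [0.4298, -0.3134, 0.2351]
ee_rot: [-3.13, 0.007, -1.479]
force: [-0.5, 0.1, 0.2]
width: 0.0153
```

Call:
apply_moves:
  increments: [0.002,-0.03,0,0,0.01,0,0.002,-0.025,-0.01,-0.004,0,0,0,-0.014,-0.02,0,0,0,0,-0.003,-0.015,0,0,0,0,0,0,0,0,0,0,0,0,0,0,0]

```text
t: 35.25
eef_pos: [0.4333, -0.3888, 0.1865]
ee_rot: [-3.14, 0.006, -1.483]
force: [0.3, 0.2, 0.1]
width: 0.0154
```

Call:
apply_moves:
  increments: [0.001,-0.001,-0.012,-0.003,0,0,0,0,-0.01,0,0,0,0,0,-0.005,0,0,0,0,0,0,0,0,0]

```text
t: 35.58
eef_pos: [0.4357, -0.3879, 0.161]
ee_rot: [-3.138, 0.001, -1.481]
force: [0.6, -0.7, 0.0]
width: 0.0156
```

Call:
apply_moves:
  increments: [-0.001,-0.0015,-0.008,0,0.002,0,0,0,-0.01,0,0,0,-0.001,0,-0.01,0,0,0,-0.001,0,-0.005,0,0,0]

```text
t: 35.92
eef_pos: [0.4343, -0.3893, 0.1285]
ee_rot: [-3.136, -0.001, -1.479]
force: [-0.1, 0.2, -1.2]
width: 0.0155
```

Call:
apply_moves:
  increments: [-0.001,0,-0.01,0,0.002,0,-0.001,0,-0.012,0,0,0,0,0,-0.008,0,0,0,0,0,0,0,0,0]

```text
t: 36.25
eef_pos: [0.431, -0.3889, 0.0939]
ee_rot: [-3.14, 0.0, -1.479]
force: [0.4, 0.8, -0.8]
width: 0.0153
```

Call:
apply_moves:
  increments: [0.003,0,-0.001,0,0,0,0.001,0,-0.001,0,0,0,0,0,-0.001,0,0,0,0,0,0,0,0,0]

```text
t: 36.58
eef_pos: [0.4356, -0.3893, 0.0912]
ee_rot: [-3.141, -0.0, -1.479]
force: [0.5, 0.6, -0.8]
width: 0.0152
```

Call:
apply_moves:
  increments: [0,0,-0.0005,0,0,0,0,0,0,0,0,0,0,0,0,0,0,0,0,0,0,0,0,0]
  hand: 0.5

```text
t: 36.92
eef_pos: [0.4367, -0.3898, 0.0921]
ee_rot: [-3.138, -0.002, -1.478]
force: [-0.4, 0.5, -0.4]
width: 0.0368
```

Call:
apply_moves:
  increments: [0,0,0.015,0,0,0,0,0,0.03,0,0,0,0,0,0.035,0,0,0,0,0,0.035,0,0,0,0,0.01,0.035,0,0,0,0.01,0.02,0.035,0,0,0,0.01,0.02,0.035,0,0,0,0,0.02,0.03,0,0,0,0,0,0,0,0,0,0,0,0,0,0,0]

```text
t: 37.75
eef_pos: [0.452, -0.3161, 0.3525]
ee_rot: [-3.14, 0.001, -1.482]
force: [-0.4, 0.6, -0.5]
width: 0.0437
```

```bash
python3 - <<'E'
from h import *
s=arm.get_state();print(s['eef_pos'],s['force'],s['width'])
im=optics.grab_frame('scene');top=optics.grab_frame('top')
a=cv2.resize(im[180:300,250:490,::-1],None,fx=3,fy=3,interpolation=cv2.INTER_CUBIC)
b=cv2.resize(top[200:250,265:385,::-1],None,fx=4,fy=4,interpolation=cv2.INTER_CUBIC)
b=cv2.copyMakeBorder(b,0,0,0,240,cv2.BORDER_CONSTANT)
cv2.imwrite('pics/fin.png',np.vstack([a,b]))
E
```

```text
[ 0.45202425 -0.31609756  0.35246756] [-0.44791868  0.60300871 -0.5408039 ] 0.04366454122332623
```

View pics/fin.png

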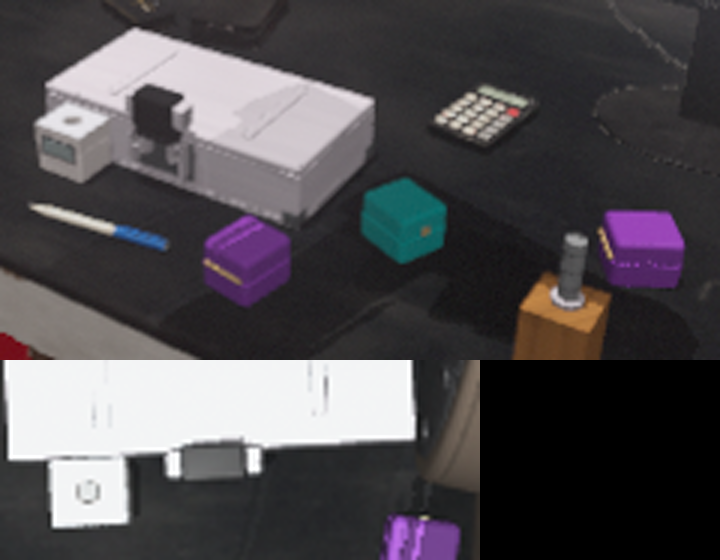

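Picture: lid flush; both buttons stick out evenly (165 and 262), with a span of 24.2 px against 23.8 px at the start. The stylus stands in its hole at (570,270), and the look-alikes, pen and calculator are in place.

```bash
python3 -c "
from station import arm
print(arm.job_done(), arm.get_state()['t'])"
```

```text
the job is handed in; nothing more can be done
the job is handed in; nothing more can be done
```

The courier case is ready for dispatch, and I handed the job in at about 38 s on the robot's clock.

- **Lid opened:** I squeezed both catch buttons and swung the lid open to about 1.9 rad.
- **Boxes packed:** There were two red ring boxes on the front half of the desk. Both went in upright on the case floor. The red box by the dish stayed, and I didn't touch the purple and turquoise look-alikes.
- **Lid shut:** I pressed the lid down on the catch block.
- **Stylus:** I pressed the start button until the force rose to 10 N with no further travel, then stood the stylus back in its stand.

**Last checks:** In the last picture the lid is flush. Both catch buttons are out, spanning 24.2 px against 23.8 px before the job. The stylus stands with its collar on the stand, and the pen and calculator have not moved. The wooden block was outside that last crop, so I did not check it again; the arm was not near it on the desk.

**Where it was rough:**
- The press on the catch block reached 92 N at the wrist for a moment. That was through the fingertips and under the 120 N limit, but well over the roughly 18 N needed.
- My first grip on one box drifted high, so I opened the fingers and gripped it again.

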